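Discharge the power supply, then pull the faulty card into the service stand

ROBOT

A 6-joint arm with a two-finger parallel gripper is mounted at the origin on the work surface. World frame = base frame: x ahead of the robot, y to its left, z up, the work surface at z = 0. Lengths are in m, angles in degrees, forces in N, time in s.
With the tool pointing down it reaches from about 0.35 to 0.875 m from the base axis. Payload 4.2 kg.
Tool frame: the origin (TCP) lies midway between the tips of the shut fingers; the grasp point (between the pads) lies 19 mm behind it; z points along the fingers, y is the line along which they close (so a half turn about z gives the same grasp; the last joint's range is limited). The gripper opens to 87 mm and grips with 3 to 60 N. Pads are 19 mm wide; open, the fingers measure 117 mm over their backs; the gripper's body (75 mm by 190 mm) begins 51 mm behind the grasp point.
Start: joints at [80.879, 22.042, 0.453, 0, -68.411, -14.817], TCP at [0.254, 0.571, 0.195] pointing down, gripper open.
Joint ranges: [-179.83, 179.83], [-69.29, 118.12], [-61.27, 80.66], [-181.25, 117.63], [-171.15, -9.14], [-177.46, 177.46]. Speed limits (degrees/s): [159.86, 159.86, 180, 180, 180, 180].

INTERFACE

Orientations are given as [roll, pitch, yaw] about the fixed x, y, z axes, in that order (R = Rz(yaw) Ry(pitch) Rx(roll)).
In Python, from workcell import env gives the robot as it stands. The module is installed in compiled form; this text tells all that it offers. Calls block until the motion is done:
- env.goto(position, orientation): joint-space move of the TCP to a pose.
- env.move_straight(position, rotation=None, rate=0.15, force_limit=None): straight line of the TCP; rotation=None keeps the orientation; rate is the mean speed in m/s. With force_limit (N) it stops when the force on the tool has changed by that much, and returns True; else False.
- env.set_joints(angles): joint-space move.
- env.gripper_to(opening, grasp_force=None): opening from 0.0 (shut) to 1.0 (fully open); grasp_force is the grip in N (None keeps the last); returns when the fingers have stopped.
- env.dwell(seconds).
- env.inverse_kinematics(position, orientation): joint angles nearest the present ones, or None.
- env.read_state(): the state.
- env.grab_frame(name): name is "scene" or "top" or "wrist"; returns a dict with "image" (420x560x3 uint8, blue, green, red), "fx", "fy", "cx", "cy" (pixels), "D" ([k1, k2, p1, p2, k3] as OpenCV has them; the pictures are not rectified), "position" and "orientation" of the camera in the world. Camera axes: x right, y up, looking along -z (the intrinsics and any distortion apply to the point x, -y, -z); pixel columns grow to the right and rows downward; lengths in m; the calibration is good to about 2 mm. A picture is of the moment at which its call begins. There is no depth.
A pose or a line that the arm cannot do raises env.Unreachable and nothing moves.
- env.close_job(): hands the job in; it is judged then, once.
Trained networks look in a picture, given as the dict that the camera call returned (one of the last four; its "shot" number tells which), for a name from the list of things; names that differ only in an ending like _2 or _b are one class to them, and where a whole thing is asked for, a point or a joint stands for the part that bears it (a point fixed in the world has none). Each returns a list of dicts, best first, with "score" (0 to 1); they miss things now and then, are a little off and sometimes report something else, mostly with a low value. They report only what shows in the picture. A call takes as long as a camera call.
- env.search_frame(picture, thing): "xyz" ([x, y, z] in m, in world coordinates, good to about 4 mm: the middle of the surface that is visible of it).
- env.trace(picture, thing): "mask" (420x560 bool, what is visible of it).
The state is a dict: "clock": time; "joint_positions": joint angles; "qvel": joint speeds; "joint_torque": joint torques, N m; "position": TCP position; "tool_rot": TCP orientation; "force": force on the tool from outside, world axes, zero at the start; "wrist_torque": the same for the moment, N m; "opening": opening from 0.0 (shut) to 1.0 (fully open); "finger_force": force on a finger pad.
Only numpy, scipy, OpenCV 4.12 (cv2) and the standard library are available. Lean on these libraries where they do the work, as an engineer would, in place of code of your own. Each camera call takes 0.05 s, during which the arm holds its last target. There are 200 camera calls.

TASK

Before moving any card, discharge the rack: push the red plunger fully down, keep it down for a full second and let it spring back. Then draw the card with the orange rail straight up out of the card cage and stand it gently in the empty yellow-floored bay of the grey service stand. Leave the green start plunger, the white-railed card, the transformer and the capacitors alone.

Things in the scene. Friction and masses are not known exactly. Their poses are not given: they have to be found in the camera images.
- discharge (a joint): travel (m) of the red sprung discharge plunger: 0 = fully up, 0.022 = fully pressed down on its stop. It moves straight down, the spring needs about 4 N to start and 12 N at the bottom, and it comes back up when let go.
- discharge_top (a point): centre of the flat top of the red plunger's head, a disc of 44 mm diameter and 10 mm thick; 75 mm above the table when up, 53 mm when fully pressed; moves with the plunger. The head stands on a fixed grey block of 70 x 70 x 40 mm.
- start (a joint): travel (m) of the green power-start plunger, built just like the red one (0 = up, 0.022 = down); must not be pressed.
- start_top (a point): centre of the flat top of the green plunger's head (44 mm diameter, 75 mm above the table), on its own grey block of 70 x 70 x 40 mm. Red and green units may stand in either order.
- cage: fixed aluminium card cage, 170 (x) x 140 (y) x 85 mm high, origin at the centre of its underside. Base plate 10 mm thick; an end wall at each x end with black guide ribs forms two upright slots, 7 mm wide, in the planes y = +35 mm and y = -35 mm, open at the top, 85 mm above the table. The cards stand in the slots on the base plate, held at both ends.
- faulty_card: loose green circuit card with an ORANGE grip rail, 250 g or so. Board 140 mm (x) x 4 mm (y) x 90 mm (z), origin at the centre of its lower edge, z up. The rail along the top is 90 mm (x) x 10 mm (y), from z = 90 to 112 mm: grip it across y. At the start it stands upright in one of the cage's slots, origin 10 mm above the table.
- good_card: the same kind of card with a WHITE grip rail, standing in the other slot, 70 mm away; a good card that stays there.
- stand: fixed grey plastic service stand, 180 (x) x 95 (y) x 71 mm high, origin at the centre of its underside, floor 6 mm thick, walls 5 mm thick and 65 mm high above the floor. Two bays along x: a narrow empty one with a yellow floor and yellow edges on its two long walls, and a wide one (50 mm) with a transformer in it.
- stand_bay (a point): centre of the yellow floor of the narrow bay, 6 mm above the table; axes as the stand's. The bay is 170 mm (x) x 30 mm (y) inside and 65 mm deep; a card stands in it along x and may lean on its wall (about 22 degrees).
- transformer: loose black and copper transformer, 60 x 40 x 48 mm, origin at the centre of its underside, standing in the stand's wide bay, 45 mm beside the narrow bay's centre.
- capacitor0: loose upright blue capacitor, 38 mm diameter, 62 mm high, origin at the centre of its underside; bystander behind the plungers, right.
- capacitor1: loose upright blue capacitor, 38 mm diameter, 62 mm high, origin at the centre of its underside; bystander behind the plungers, left.
- capacitor2: loose upright blue capacitor, 38 mm diameter, 62 mm high, origin at the centre of its underside; bystander close to the robot, left.

How it is judged (in metres and radians):
On the way, in this order (a step that is already met when the one before it is completed fails the run):
1. the red plunger is fully down (within 2 mm of its stop) for one second, while the orange-railed card still stands in the cage (value of joint discharge above 0.02 m and distance of faulty_card from where it was at the start of the episode below 0.01 m), for 1 s.
2. the red plunger is let go and is back up within 3 mm, the card still in the cage (value of joint discharge below 0.003 m and distance of faulty_card from where it was at the start of the episode below 0.01 m), for 0.1 s.
3. the orange-railed card is drawn up, still upright within 15 degrees, until its lower edge is clear above the cage (z of faulty_card in the frame of cage above 0.086 m and angle between faulty_card's own z axis and vertical below 0.26 rad), for 0.1 s.
At the end, for the whole second after the job is handed in: The orange-railed card stands on its lower edge on the yellow floor of the narrow bay (edge within 8 mm of the floor, inside the bay's walls), upright or leaning on the bay's wall by no more than 31 degrees, at rest and let go; the red plunger is back up (z of faulty_card in the frame of stand_bay between -0.004 and 0.008 m and y of faulty_card in the frame of stand_bay between -0.016 and 0.016 m and x of faulty_card in the frame of stand_bay between -0.02 and 0.02 m and angle between faulty_card's own z axis and vertical below 0.55 rad and linear speed of faulty_card below 0.02 m/s and contact force between the fingers and faulty_card below 0.1 N and value of joint discharge below 0.003 m); the robot touches nothing.
It fails at once if the green start plunger is pressed by more than 4 mm (value of joint start above 0.004 m).
It fails at once if the white-railed card is moved by more than 15 mm (distance of good_card from where it was at the start of the episode above 0.015 m).
It fails at once if the orange-railed card moves faster than 0.7 m/s at any time, carried or dropped (a fall of 25 mm) (linear speed of faulty_card above 0.7 m/s).
It fails at once if the orange-railed card is tipped by more than 40 degrees (angle between faulty_card's own z axis and vertical above 0.7 rad).
It fails at once if the transformer or a capacitor is moved by more than 20 mm (distance of any of transformer, capacitor0, capacitor1, capacitor2 from where it was at the start of the episode above 0.02 m).
It also fails if it takes over 64 s, if anything falls off the work surface, if the arm or the gripper's body presses on something with over 40 N, if the wrist force passes 120 N, or if a joint passes its speed limit or range.

## Working session

There is one attempt and no reset: what is moved stays moved. The work goes in short steps, each a Python script; the robot and the scene stay as the last script left them, time stands still between calls to the robot, and variables do not carry over. Pictures are saved under pics/ and viewed, at most 13 in all, crops included, and the job is handed in when it is done.

```bash
mkdir -p pics
python3 - <<'E'
from workcell import env
import cv2
print(env.read_state())
for n in ("scene","top"):
    f=env.grab_frame(n); cv2.imwrite(f"pics/{n}0.png",f["image"])
    print(n,f["position"],f["orientation"],f["fx"],f["D"])
    for t in ["discharge_top","start_top","discharge","start","cage","faulty_card","good_card","stand","transformer","capacitor0"]:
        print(t,[(d["xyz"],round(d["score"],2)) for d in env.search_frame(f,t)][:3])
print(env.read_state()["clock"])
E
```

```text
{'clock': 0.0, 'joint_positions': array([ 8.08790641e+01,  2.20901697e+01,  3.77045492e-01, -2.88559080e-02,
       -6.84103507e+01, -1.48162546e+01]), 'qvel': array([ 0.06351899,  0.05788523,  0.04875831, -0.02740116,  0.03915108,
        0.05627532]), 'joint_torque': array([-2.48295137e-04, -3.90666926e+01,  1.87398148e+01,  4.21975091e+00,
        1.09381776e-02, -1.89238831e-04]), 'position': array([0.25330128, 0.57062483, 0.19424757]), 'tool_rot': array([ 1.79873773e+02, -5.65847456e-03, -2.39478309e+01]), 'force': array([-0.10414145,  0.57988552,  0.01502003]), 'wrist_torque': array([ 0.00654622,  0.00550206, -0.01201078]), 'finger_force': 0.0, 'opening': 1.0012101908746052}
scene [0.80968165 0.41240746 0.93646897] [ 30.94492054   0.76930401 145.43041969] 470.7786624606745 [-0.07653728  0.          0.          0.          0.        ]
discharge_top [([0.7431, 0.0519, 0.0627], 0.54), ([0.4978, -0.015, 0.0731], 0.53), ([0.6099, -0.0109, 0.0757], 0.51)]
start_top [([0.6103, -0.0132, 0.0744], 0.76)]
discharge [([0.5014, -0.0131, 0.0762], 0.58), ([0.6104, -0.0177, 0.077], 0.56)]
star
[... 421 characters left out ...]
922574   0.20701644 -84.52293919] 495.02861037459974 [-0.07173179  0.          0.          0.          0.        ]
discharge_top [([0.4939, -0.0154, 0.0728], 0.63)]
start_top [([0.6084, -0.0195, 0.073], 0.78)]
discharge [([0.4994, -0.0124, 0.0762], 0.77), ([0.6057, -0.019, 0.074], 0.49), ([0.7341, -0.0528, 0.061], 0.34)]
start [([0.6021, -0.0177, 0.0755], 0.9)]
cage [([0.5381, 0.2392, 0.0088], 0.86), ([0.5854, -0.2532, 0.0392], 0.73)]
faulty_card [([0.5342, 0.2097, 0.0804], 0.8)]
good_card [([0.5493, 0.2754, 0.0778], 0.72)]
stand [([0.5854, -0.252, 0.0392], 0.6)]
transformer [([0.5996, -0.2279, 0.0555], 0.75)]
capacitor0 [([0.3336, 0.198, 0.0653], 0.72), ([0.7387, 0.0429, 0.0614], 0.59)]
1.1
```

View pics/scene0.png

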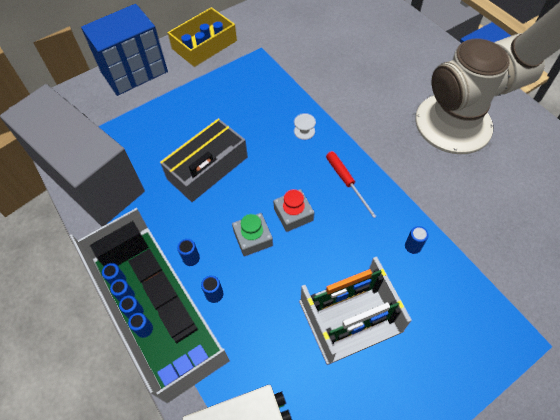

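View pics/top0.png

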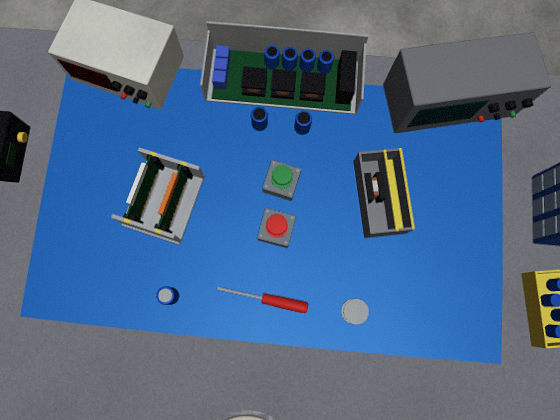

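Top view: red plunger at (277,226), green at (282,175), orange rail at (168,193), stand at (384,193) with the yellow bay on the right, the transformer on the left. I'll measure by colour and press red.

```bash
cat > h.py <<'E'
from workcell import env
import cv2, numpy as np
from scipy.spatial.transform import Rotation as R
def unproj(f,uv,z):
    K=np.array([[f["fx"],0,f["cx"]],[0,f["fy"],f["cy"]],[0,0,1]])
    n=cv2.undistortPoints(np.array(uv,float).reshape(-1,1,2),K,np.array(f["D"],float)).reshape(-1,2)
    d=R.from_euler("xyz",f["orientation"],degrees=True).apply(np.c_[n[:,0],-n[:,1],-np.ones(len(n))])
    p=np.array(f["position"]); return p+d*((z-p[2])/d[:,2])[:,None]
def proj(f,P):
    q=R.from_euler("xyz",f["orientation"],degrees=True).inv().apply(np.atleast_2d(P)-f["position"])
    K=np.array([[f["fx"],0,f["cx"]],[0,f["fy"],f["cy"]],[0,0,1]])
    return cv2.projectPoints(q*[1,-1,-1],np.zeros(3),np.zeros(3),K,np.array(f["D"],float))[0].reshape(-1,2)
RANGE=dict(red=[((0,150,80),(5,255,255)),((175,150,80),(180,255,255))],orange=[((7,150,100),(17,255,255))],
  yellow=[((22,130,100),(35,255,255))],green=[((50,120,80),(80,255,255))])
def blobs(f,col,z,near=None,rad=.15,minpx=15):
    hsv=cv2.cvtColor(f["image"],cv2.COLOR_BGR2HSV)
    m=sum(cv2.inRange(hsv,a,b) for a,b in RANGE[col])
    n,l,s,c=cv2.connectedComponentsWithStats(m)
    out=[]
    for i in range(1,n):
        if s[i,4]<minpx: continue
        v,u=np.nonzero(l==i); P=unproj(f,np.c_[u,v],z)[:,:2]
        r=cv2.minAreaRect((P*1000).astype(np.float32))
        if near is None or np.hypot(*(np.array(r[0])/1000-near))<rad:
            out.append((int(s[i,4]),np.round(P.mean(0),4),np.round(r[0],1),np.round(r[1],1),round(r[2],1)))
    return out
E
python3 - <<'E'
from h import *
for n in ("top","scene"):
    f=env.grab_frame(n); print(n)
    print("red",blobs(f,"red",.075,(.5,-.015),.06)); print("green",blobs(f,"green",.075,(.61,-.018),.05))
    print("or",blobs(f,"orange",.122,(.535,.21),.08)); print("yel",blobs(f,"yellow",.071,(.59,-.25),.15))
    print("yelcage",blobs(f,"yellow",.085,(.54,.24),.15,5))
E
```

```text
top
red [(384, array([ 0.4955, -0.0156]), array([496.5, -14.9]), array([46.6, 41.9]), 5.4)]
green [(387, array([ 0.6023, -0.0174]), array([602.2, -18. ]), array([50.8, 42.7]), 5.4)]
or [(199, array([0.5332, 0.2104]), array([533.6, 210.4]), array([ 9.5, 87.7]), 77.4)]
yel [(170, array([ 0.6025, -0.2856]), array([ 604.7, -285.1]), array([177.7,   4.7]), 11.3), (578, array([ 0.5921, -0.258 ]), array([ 598.2, -257.2]), array([177.1,  17.4]), 11.3)]
yelcage [(18, array([0.6243, 0.2633]), array([624.3, 263.6]), array([ 6.7, 11.1]), 5.2), (15, array([0.609 , 0.1944]), array([609.1, 194.5]), array([11. ,  5.5]), 76.5), (20, array([0.475 , 0.2964]), array([475.5, 296.3]), array([12.1,  8. ]), 62.8), (18, array([0.459, 0.228]), array([458.9, 227.9]), array([8.7, 8.4]), 8.0)]
scene
red [(429, array([ 0.5042, -0.0065]), array([504. ,  -7.4]), array([60. , 42.6]), 54.1)]
green [(450, array([ 0.6104, -0.0081]), array([608.9,  -8.4]), array([59.2, 43.5]), 57.9)]
or [(333, array([0.5351, 0.2132]), array([534.5, 213.4]), array([13.4, 91.2]), 77.8)]
yel [(140, array([ 0.6051, -0.2852]), array([ 601.8, -285.9]), array([175.6,   5.3]), 11.3), (200, array([ 0.5993, -0.2516]), array([ 596.8, -252.1]), array([178.4,   7.8]), 11.2)]
yelcage [(20, array([0.4573, 0.2274]), array([457.6, 227. ]), array([12. ,  6.4]), 75.1), (24, array([0.6064, 0.194 ]), array([606.4, 193.9]), array([12.8,  5.9]), 86.7), (19, array([0.4724, 0.2953]), array([473. , 295.5]), array([11.4,  6.2]), 75.1), (28, array([0.6219, 0.262 ]), array([621.9, 261.9]), array([11.3,  7.4]), 79.7)]
```

Run:
```python
from h import *
try: 
    env.gripper_to(0.0)
    env.goto([.498,-.015,.2],[180,0,-12.6]); env.goto([.498,-.015,.09],[180,0,-12.6])
    print(env.read_state()["joint_positions"].round(1))
    F0=env.read_state()["force"]
    hit=env.move_straight([.498,-.015,.0515],rate=.04,force_limit=35)
    s=env.read_state(); print(hit,s["position"],s["force"]-F0,s["clock"])
    env.dwell(.3); s=env.read_state(); print(s["position"],s["force"]-F0)
except env.Unreachable as e: print("unreach",e)
f=env.grab_frame("scene"); cv2.imwrite("pics/press.png",cv2.resize(f["image"][120:300,180:420],None,fx=2.5,fy=2.5))
```

```text
[ 17.   16.1 -25.4   0.1 -48.5  60.4]
False [ 0.49826098 -0.01495639  0.05173925] [-0.11014839  0.57482351 -0.71473845] 6.625
[ 0.49808704 -0.01497158  0.05166641] [-0.12762701  0.26807491 -0.89091418]
```

View pics/press.png

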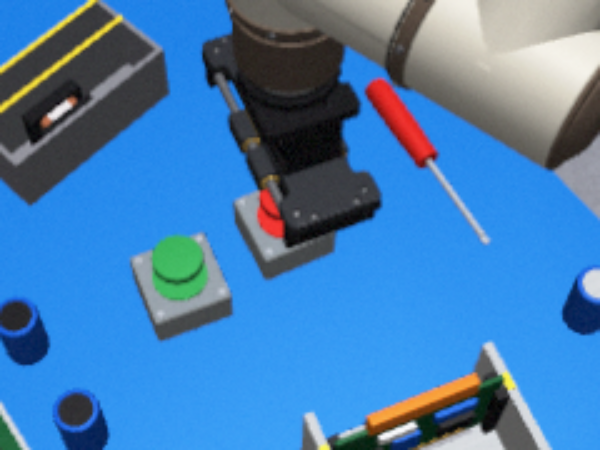

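The hand is over the red head (crop (270,215)) but the force is near zero. I'll check whether the fingers are really shut.

Run:
```python
from h import *
s=env.read_state(); print(s["opening"],s["force"],s["finger_force"],s["position"],s["tool_rot"],s["joint_torque"].round(1),s["clock"])
f=env.grab_frame("wrist"); cv2.imwrite("pics/w1.png",f["image"]); print(f["position"],f["orientation"])
```

```text
0.008290626876858569 [0.6970356  0.00743641 0.36127849] 0.0 [ 0.4980507  -0.01499404  0.05162874] [-1.79993858e+02 -1.31707966e-02 -1.25998712e+01] [  0.  -31.5  13.8   3.    0.1   0. ] 6.975
[ 0.56197448 -0.03074566  0.24103978] [-1.38694406e+01 -1.67379977e-03 -1.02557284e+02]
```

View pics/w1.png

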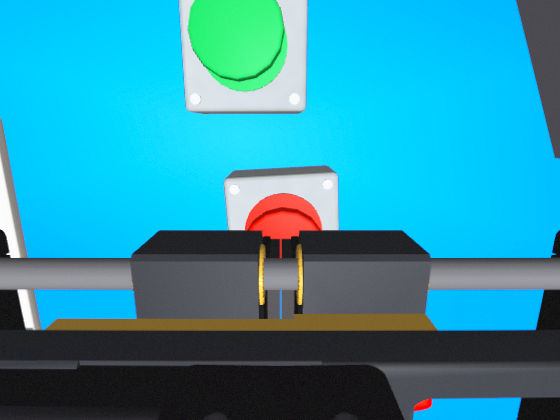

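Run:
```python
from h import *
f=env.grab_frame("wrist"); c=(.498,-.015)
print(unproj(f,[(226,181),(337,168)],.04).round(4))
for z in (.075,.053): print(z,unproj(f,[(284,194),(246,230),(322,230)],z).round(4))
P=np.array([c[0],c[1],.053]); a=np.linspace(0,6.28,200)
for z in (.075,.064,.053):
    q=proj(f,np.c_[c[0]+.022*np.cos(a),c[1]+.022*np.sin(a),0*a+z]); print(z,q.min(0).round(),q.max(0).round())
print(proj(f,[[.498,-.015,.0517]]), blobs(f,"red",.053,(.5,-.015),.08), blobs(f,"red",.075,(.5,-.015),.08))
print(env.read_state()["force"])
```

```text
[[ 0.5373  0.0082  0.04  ]
 [ 0.5305 -0.0583  0.04  ]]
0.075 [[ 0.5289 -0.0253  0.075 ]
 [ 0.5147 -0.0022  0.075 ]
 [ 0.5062 -0.0403  0.075 ]]
0.053 [[ 0.5245 -0.0246  0.053 ]
 [ 0.5085  0.0016  0.053 ]
 [ 0.4988 -0.0416  0.053 ]]
0.075 [235. 214.] [320. 293.]
0.064 [238. 209.] [317. 284.]
0.053 [240. 204.] [315. 275.]
[[277.81283931 239.99601052]] [(2570, array([ 0.5111, -0.0208]), array([508.6, -19.5]), array([34.8, 39.8]), 23.2)] [(2570, array([ 0.5171, -0.022 ]), array([514.9, -20.8]), array([30.7, 35.2]), 23.2)]
[ 0.15868282 -0.15186563 -0.16617211]
```

Run:
```python
from h import *
def w(tag):
    f=env.grab_frame("wrist"); hsv=cv2.cvtColor(f["image"],cv2.COLOR_BGR2HSV)
    m=sum(cv2.inRange(hsv,a,b) for a,b in RANGE["red"])[150:300,200:360]
    v,u=np.nonzero(m); print(tag,"rows",v.min()+150,v.max()+150,"cols",u.min()+200,u.max()+200)
    s=env.read_state(); print(s["position"].round(4),s["force"].round(2),s["joint_torque"].round(2))
w("now")
print(env.move_straight([.498,-.017,.046],rate=.02,force_limit=20)); w("deeper")
env.dwell(1.3); w("held")
```

```text
now rows 194 257 cols 245 321
[ 0.498  -0.015   0.0515] [ 0.45 -0.88  0.2 ] [  0.   -31.51  13.8    3.04   0.08   0.  ]
False
deeper rows 197 291 cols 242 319
[ 0.4985 -0.0167  0.0464] [0.23 2.41 3.43] [-1.430e+00 -2.978e+01  1.229e+01  3.130e+00 -2.000e-02  0.000e+00]
held rows 197 291 cols 241 319
[ 0.4983 -0.017   0.0461] [2.74 2.55 4.76] [ -1.39 -29.43  10.68   2.62  -0.75   0.  ]
```

Run:
```python
from h import *
f=env.grab_frame("scene"); a=cv2.imread("pics/scene0.png")[175:260,225:325]; b=f["image"][175:260,225:325]
cv2.imwrite("pics/cmp.png",cv2.resize(np.hstack([a,b]),None,fx=4,fy=4,interpolation=cv2.INTER_CUBIC))
g=env.grab_frame("top"); cv2.imwrite("pics/top1.png",g["image"])
for c in [(.498,-.018)]:
  for z in (.075,.053): print(z,(proj(f,[[*c,z]])[0]-[225,175])*4+[400,0])
```

```text
0.075 [669.84116579  87.92701912]
0.053 [669.56379858 109.02853431]
```

View pics/cmp.png

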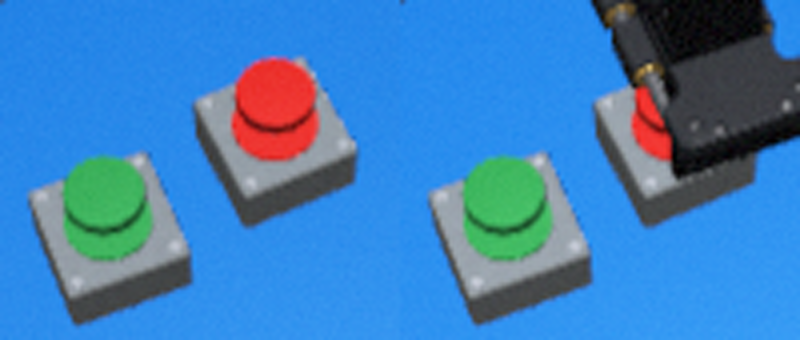

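Run:
```python
from h import *
f=env.grab_frame("wrist"); hsv=cv2.cvtColor(f["image"],cv2.COLOR_BGR2HSV)
a=np.linspace(0,6.28,200)
for c in [(.6055,-.020)]:
  for z in (.075,.053):
    q=proj(f,np.c_[c[0]+.022*np.cos(a),c[1]+.022*np.sin(a),0*a+z]); print(z,q.min(0).round(),q.max(0).round())
im=f["image"].copy()
for c,z,k in [((.5,-.018),.075,(255,255,255)),((.5,-.018),.053,(0,255,255)),((.606,-.02),.075,(255,255,255))]:
    q=proj(f,np.c_[c[0]+.022*np.cos(a),c[1]+.022*np.sin(a),0*a+z]); cv2.polylines(im,[q.astype(int)],True,k,1)
t=cv2.imread("pics/top1.png")[150:270,220:340]
cv2.imwrite("pics/w2.png",np.hstack([im[0:360,140:440],cv2.resize(t,(360,360))]))
print(env.read_state()["clock"])
```

```text
0.075 [179. -25.] [281.  85.]
0.053 [192.  -5.] [281.  90.]
9.1167
```

View pics/w2.png

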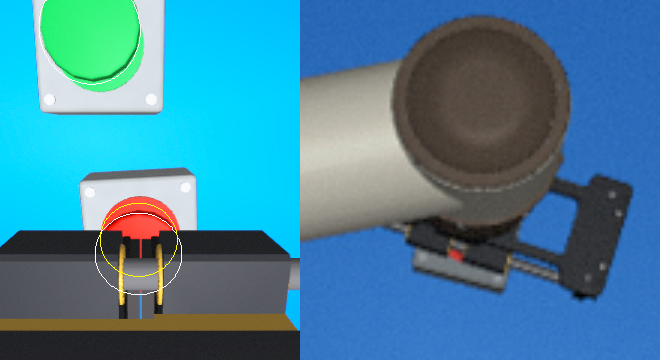

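The dark arc under the head sits where it did before the press (crop (650,122)), and the wrist view matches a head that is still up. So contact is only starting now. I'll step down slowly and log force against depth.

Run:
```python
from h import *
for z in np.arange(.043,.018,-.003):
    hit=env.move_straight([.498,-.017,z],rate=.03,force_limit=14)
    s=env.read_state(); print(round(z,3),hit,s["position"].round(4),s["force"].round(1),s["clock"].round(2))
    if hit or s["force"][2]>22: break
f=env.grab_frame("scene"); b=f["image"][175:260,225:325]
g=env.grab_frame("wrist")
cv2.imwrite("pics/cmp2.png",np.hstack([cv2.resize(b,(400,340),interpolation=cv2.INTER_CUBIC),g["image"][0:340,140:440]]))
```

```text
Traceback (most recent call last):
AttributeError: 'float' object has no attribute 'round'
```

Run:
```python
from h import *
s=env.read_state(); print(s["position"].round(4),s["force"].round(1))
for z in np.arange(.042,.018,-.003):
    hit=env.move_straight([.498,-.017,z],rate=.03,force_limit=14)
    s=env.read_state(); print(round(z,3),hit,s["position"].round(4),s["force"].round(1),round(s["clock"],2))
    if hit or s["force"][2]>22: break
f=env.grab_frame("scene"); b=f["image"][175:260,225:325]
g=env.grab_frame("wrist")
cv2.imwrite("pics/cmp2.png",np.hstack([cv2.resize(b,(400,340),interpolation=cv2.INTER_CUBIC),g["image"][0:340,140:440]]))
```

```text
[ 0.4983 -0.017   0.0431] [1.9 2.5 4.1]
0.042 False [ 0.4983 -0.017   0.0423] [1.7 1.5 5.3] 9.62
0.039 False [ 0.4983 -0.017   0.0393] [2.1 2.2 6.9] 9.87
0.036 False [ 0.4983 -0.017   0.0365] [1.2 2.9 6.9] 10.12
0.033 False [ 0.4984 -0.017   0.0336] [1.4 2.3 8.5] 10.37
0.03 False [ 0.4984 -0.017   0.0308] [1.  3.1 9.8] 10.62
0.027 False [ 0.4984 -0.017   0.0279] [ 0.8  3.3 11.2] 10.87
0.024 False [ 0.4985 -0.017   0.0261] [-1.5  3.1 18.3] 11.12
0.021 False [ 0.4987 -0.0171  0.0259] [-8.3  4.2 38.3] 11.37
```

View pics/cmp2.png

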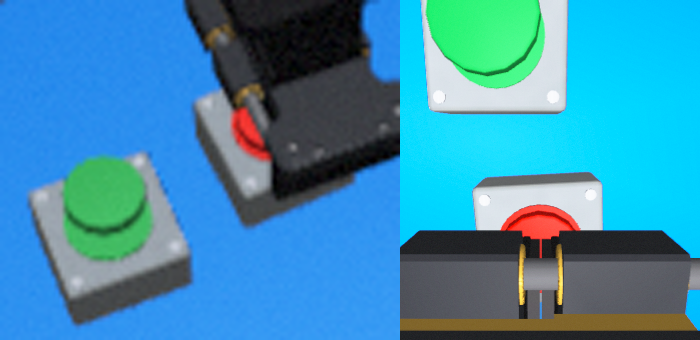

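The force climbs from 4 to 11 N over 22 mm and then hits a hard stop, and the scene crop shows the head sunk in its collar at (265,130). So red is fully down. The real fingertips sit about 27 mm above the reported TCP, and I must allow for that. I'll ease off, hold, release, then look at the card.

Run:
```python
from h import *
env.move_straight([.498,-.017,.0245],rate=.03); 
s=env.read_state(); print(s["position"].round(4),s["force"].round(1))
env.dwell(1.3)
s=env.read_state(); print(s["position"].round(4),s["force"].round(1))
env.move_straight([.498,-.017,.2],rate=.12)
f=env.grab_frame("scene"); print("red",blobs(f,"red",.075,(.5,-.015),.06))
n=np.array([.5335,.2108])
env.gripper_to(.45)
env.goto([n[0]-.02,n[1],.26],[180,0,-12.6])
s=env.read_state(); print(s["joint_positions"].round(1),s["position"],s["opening"],s["clock"])
w=env.grab_frame("wrist"); print("or",blobs(w,"orange",.122,(.535,.21),.08)); print(w["position"])
g=env.grab_frame("scene")
cv2.imwrite("pics/over.png",np.hstack([w["image"][:,140:500],cv2.resize(g["image"][130:380,200:440],(403,420))]))
for c in(.0,): print(proj(w,[[*n,.122]]))
```

```text
[ 0.4984 -0.017   0.0262] [-0.7  2.8 13.9]
[ 0.4984 -0.017   0.0262] [-0.4  3.1 15.5]
red [(429, array([ 0.5042, -0.0065]), array([504. ,  -7.4]), array([60. , 42.6]), 54.1)]
[ 39.   12.9  -3.3  -0.  -73.8  38.4] [0.51312785 0.20990124 0.25946989] 0.45063571347678805 16.55
or [(15, array([0.5126, 0.2086]), array([512.6, 208.6]), array([ 0. , 14.1]), 77.4)]
[0.57730206 0.19428861 0.44882406]
[[273.13938968 173.88908572]]
```

View pics/over.png

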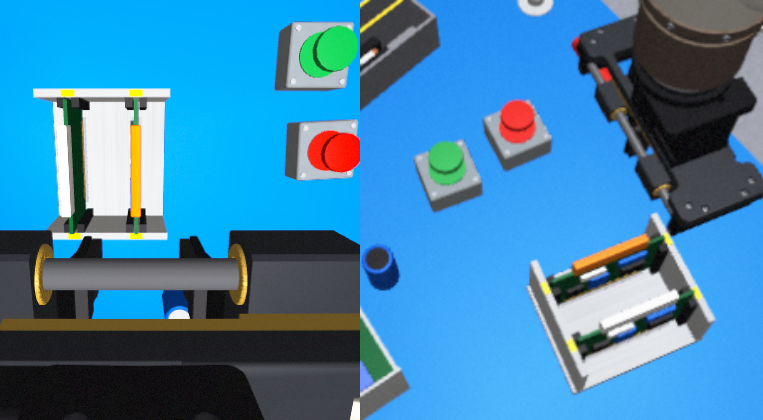

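Red is back up (the blob matches the first one). In the wrist view the orange rail runs from (276,125) to (276,217), and the fingertips appear at row ~237, which fits the 27 mm offset. Next: measure the rail and grasp it.

```bash
sed -i 's/(17,255,255)/(21,255,255)/' h.py
python3 - <<'E'
from h import *
w=env.grab_frame("wrist"); b=blobs(w,"orange",.122,(.535,.21),.06,100); print(b)
e=unproj(w,[(276,125),(276,217)],.122)[:,:2]; print(e, e.mean(0), np.degrees(np.arctan2(*(e[0]-e[1])[::-1])))
c=b[0][2]/1000 if b else e.mean(0)
c=(c+np.array([.5335,.2106]))/2; print(c)
assert np.hypot(*(c-[.5335,.2106]))<.004
env.move_straight([*c,.26],rate=.1)
print(env.move_straight([*c,.115],rate=.15,force_limit=10))
print(env.move_straight([*c,.068],rate=.06,force_limit=8))
s=env.read_state(); print(s["position"],s["force"].round(1))
env.gripper_to(0,30); s=env.read_state(); print("grip",s["opening"]*87,s["finger_force"],s["force"].round(1),s["clock"])
f=env.grab_frame("scene"); w=env.grab_frame("wrist")
cv2.imwrite("pics/grip.png",np.hstack([w["image"][:,140:500],cv2.resize(f["image"][200:380,240:420],(420,420))]))
E
```

```text
[(231, array([0.5328, 0.2094]), array([534.8, 208.7]), array([ 9. , 89.6]), 77.3)]
[[0.57815457 0.197143  ]
 [0.49076207 0.21705637]] [0.53445832 0.20709968] -12.83632701600429
[0.53415 0.20965]
False
False
[0.53451108 0.20982275 0.06831171] [-0.1 -0.5  0.4]
grip 9.554564280977681 29.991961154155433 [-0.1  0.2  0.7] 19.725
```

View pics/grip.png

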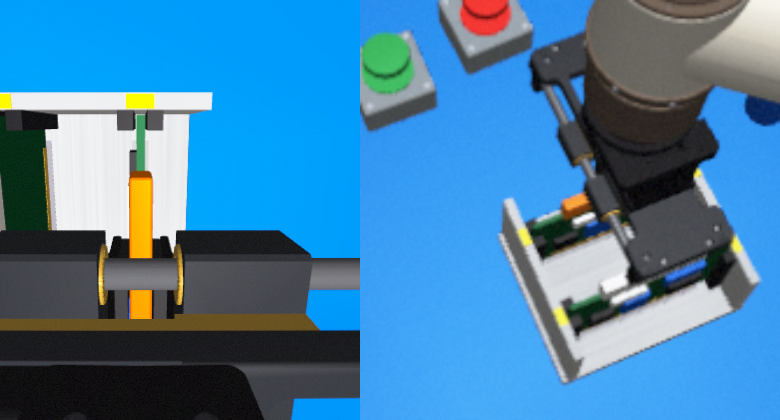

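Gripped: rail at image centre (140,200 in the crop), 9.6 mm between the pads. Lifting and carrying next.

Run:
```python
from h import *
p=env.read_state()["position"]
env.move_straight([p[0],p[1],.20],rate=.08)
env.dwell(.2); s=env.read_state(); print(s["position"].round(4),s["force"].round(1),s["opening"]*87,s["clock"])
T=[.5998,-.2683]
env.move_straight([*T,.20],rotation=[180,0,11.3],rate=.15)
s=env.read_state(); print(s["position"].round(4),s["tool_rot"],s["opening"]*87,s["force"].round(1),s["clock"])
env.move_straight([*T,.155],rate=.1)
w=env.grab_frame("wrist");f=env.grab_frame("scene")
print(blobs(f,"yellow",.071,(.59,-.26),.15)); print(blobs(w,"orange",.209,None,1,100))
cv2.imwrite("pics/stand.png",np.hstack([w["image"][:,100:500],cv2.resize(f["image"][90:230,140:270],(390,420))]))
```

```text
[0.5342 0.2098 0.1997] [ 0.3  0.2 -2.2] 9.538848574144376 21.825
[ 0.5998 -0.268   0.2001] [-1.79997918e+02 -1.51987219e-03  1.13267181e+01] 10.205492616155203 [-0.8 -0.2 -1.7] 25.1917
[(199, array([ 0.5984, -0.2518]), array([ 596. , -252.3]), array([176.8,   7.7]), 11.1), (24, array([ 0.6747, -0.2715]), array([ 674.8, -271.4]), array([26.9,  5.1]), 11.2)]
[(403, array([ 0.6329, -0.2631]), array([ 628.5, -264.6]), array([37.5,  9.8]), 10.9), (140, array([ 0.6074, -0.2521]), array([ 606. , -252.5]), array([14.6,  3.3]), 2.1), (195, array([ 0.6087, -0.2848]), array([ 605.6, -285.4]), array([28.3,  3.4]), 13.0), (5061, array([ 0.5792, -0.2738]), array([ 583.9, -265.4]), array([ 20. , 178.1]), 11.3)]
```

View pics/stand.png

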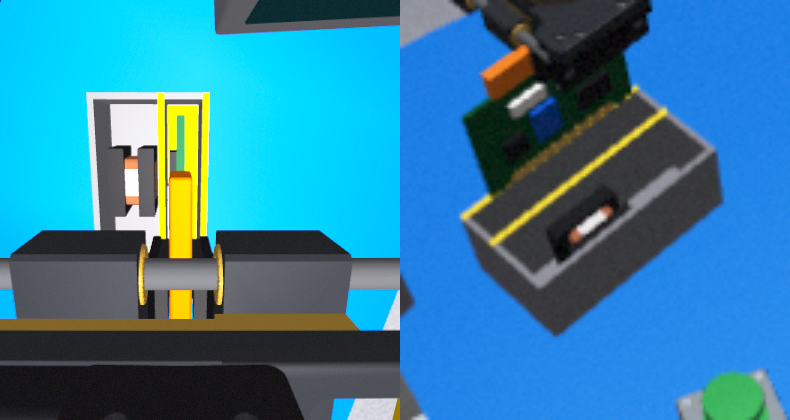

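The card hangs over the bay. The yellow walls are at columns 161 and 207 and the board is at 180. A quick numeric check, then lower.

Run:
```python
from h import *
w=env.grab_frame("wrist"); e=unproj(w,[(261,96),(307,96),(261,225),(307,225)],.071)[:,:2]
T=np.array([.5998,-.2683]); r=np.radians(11.3); A=np.array([[np.cos(r),np.sin(r)],[-np.sin(r),np.cos(r)]])
loc=(e-T)@A.T; print(loc.round(4))   # bay-frame x,y of far wall ends
dy=loc[:,1].mean(); dx=(loc[:2,0].mean()-.088)
print("offset",dx,dy)
assert abs(dy)<.006 and abs(dx)<.012
G=T+A.T@[0.5*dx,.5*dy]; print(G)
env.move_straight([*G,.155],rate=.05)
print(env.move_straight([*G,.085],rate=.1,force_limit=6))
hit=env.move_straight([*G,.058],rate=.03,force_limit=3)
s=env.read_state(); print(hit,s["position"].round(4),s["force"].round(1),s["opening"]*87,s["clock"])
f=env.grab_frame("scene"); cv2.imwrite("pics/down.png",cv2.resize(f["image"][90:230,140:270],None,fx=4,fy=4))
```

```text
[[ 0.088   0.0129]
 [ 0.088  -0.0228]
 [-0.0161  0.0142]
 [-0.0161 -0.0248]]
offset -4.491719369559277e-06 -0.005142175331854258
[ 0.60030159 -0.27082169]
False
True [ 0.6    -0.2708  0.0641] [ 0.4 -0.5  4.2] 9.859250847333774 27.7167
```

Contact came exactly at floor height (card edge at ≈6 mm). Releasing and withdrawing.

Run:
```python
from h import *
env.gripper_to(.6); env.dwell(.4)
s=env.read_state(); print(s["force"].round(1),s["finger_force"],s["opening"])
p=s["position"]
env.move_straight([p[0],p[1],.12],rate=.05); env.move_straight([p[0],p[1],.28],rate=.15); env.dwell(.5)
print(env.read_state()["clock"])
f=env.grab_frame("scene"); w=env.grab_frame("wrist")
print([(d["xyz"],d["score"]) for d in env.search_frame(f,"faulty_card")])
print("red",blobs(f,"red",.075,(.5,-.015),.06))
cv2.imwrite("pics/end.png",np.hstack([w["image"][:,100:500],cv2.resize(f["image"][90:230,140:270],(390,420))]))
```

```text
[ 0.1 -0.3 -0.3] 0.0 0.5954781005316925
32.15
[([0.5995, -0.2629, 0.087], 0.69), ([0.7437, 0.0502, 0.0615], 0.51)]
red [(431, array([ 0.5042, -0.0065]), array([504. ,  -7.4]), array([60. , 42.6]), 54.1)]
```

View pics/end.png

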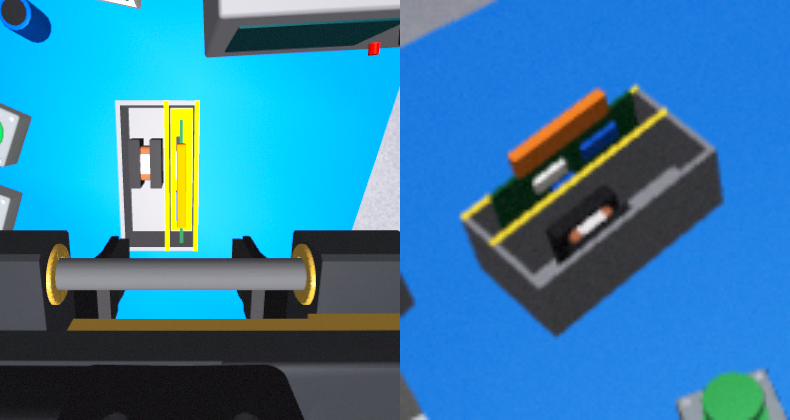

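The card stands upright in the yellow bay (board at column 182, walls at 167 and 197), the transformer is undisturbed, and red is up. Handing in.

```bash
python3 -c "
from workcell import env
print(env.close_job())"
```

```text
the job is handed in; nothing more can be done
None
```

I handed the job in at about 32 s of the 64 s allowed: the red plunger was pressed to its stop, held over a second and sprang back, and the orange-railed card now stands upright in the yellow bay; no verdict was returned.

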